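Proof-pull the new peg of a tool rail

ROBOT

A 6-joint arm with a two-finger parallel gripper is mounted at the origin on a cart in front of the work surface, level with it; the furniture and walls round the work are solid. World frame = base frame: x ahead of the robot, y to its left, z up, the work surface at z = 0. Lengths are in m, angles in rad, forces in N, time in s.
With the tool pointing down it reaches from about 0.3 to 0.875 m from the base axis. Payload 4.2 kg.
Tool frame: the origin (TCP) lies midway between the tips of the shut fingers; the grasp point (between the pads) lies 19 mm behind it; z points along the fingers, y is the direction in which the jaws open and shut (so a half turn about z gives the same grasp; the last joint's range is limited). The gripper opens to 85 mm and grips with 20 to 120 N. Pads are 22 mm wide; open, the fingers measure 114 mm over their backs; the gripper's body (76 mm by 85 mm) begins 54 mm behind the grasp point. The pads swing forward as they close: fully open they stand 13 mm farther back than shut.
Start: joints at [-1.125, 0.32, 1.565, -0, 1.257, -0.02], TCP at [0.258, -0.514, 0.231] pointing down, gripper open.
Joint ranges: [-3.11, 3.11], [-0.84, 2.01], [0.21, 2.61], [-1.34, 4.49], [0.05, 2.63], [-2.56, 2.56]. Speed limits (rad/s): [2.57, 2.57, 3.14, 3.14, 3.14, 3.14].

INTERFACE

Orientations are given as a unit quaternion [x, y, z, w].
In Python, from cell import r gives the robot as it stands.
- The arm moves only by the tool servo_tool, never from a script. Its argument "plan" is a list of rows, each a list of 7 numbers: the shift along the tool's x, y, z in cm, then the turn, a rotation vector about the tool's x, y, z in rad, then the finger opening in cm, from 0 to 8.54. A call has 1 to 20 rows; each row is the pose to reach, as a shift and turn from the pose measured when the call began, along the tool's axes at that moment; what a row does not reach only later rows make up. A row lasts 1/12 s, in which the tool goes at most 41.7 mm and 7.16 degrees, less where a joint would pass 70% of its speed; a pose out of reach is approached as far as the arm can. A call with a gripper value outside its range is refused whole. The fingers move at their own pace and stop on an object; the grip force is fixed at half the most. Time passes only in rows, so rows that repeat a pose let the fingers close. It gives the time, the measured TCP pose, the force and the opening at its end, in the units of the state.
- r.observe(): the state, without advancing time (a new reading comes with each control period).
- r.read_camera(name): name is "scene" or "top" or "wrist"; returns (picture, depth): 384x512x3 uint8, red, green, blue; 384x512 float32, m along the optical axis (not along the pixel's ray), 0 where there is no reading.
- r.calibration(name): a dict with "fx", "fy", "cx", "cy" (pixels), "R" (3x3) and "t" (3): a world point X has camera coordinates R X + t; the wrist camera has in their place "hand_eye" (4x4, takes a point from camera to tool coordinates, whose origin is the TCP and whose axes are the flange's). Camera axes: x right, y down, z forward; pixel columns grow to the right and rows downward; lengths in m; the calibration is good to about 2 mm. The wrist camera is an equidistant fisheye: a pixel r from the principal point sees the ray r / f radians off the axis. A picture is of the moment at which its call begins: read the wrist's pose just before it. calibration takes no time and is no camera call.
- r.job_done(): hands the job in, once; it reports no verdict.
Trained networks look in the newest picture that a camera, given by its name, has taken for a name from the list of things; names that differ only in an ending like _2 or _b are one class to them, and where a whole thing is asked for, a point or a joint stands for the part that bears it (a point fixed in the world has none). Each returns a list of dicts, best first, with "score" (0 to 1); they miss things now and then, are a little off and sometimes report something else, mostly with a low value. They report only what shows in the picture. A call takes as long as a camera call.
- r.search_frame(label, camera): "box" ([centre column, centre row, width, height] in pixels, round what is visible of it).
- r.cut_out(label, camera): "region" (384x512 bool, what is visible of it) and "box" ([centre column, centre row, width, height] in pixels, round what is visible of it).
The state is a dict: "time_s": time; "joints": joint angles; "qd": joint speeds; "tau": joint torques, N m; "tcp_pos": TCP position; "tool_rot": TCP orientation; "contact_force": force on the tool from outside, world axes, zero at the start; "torque": the same for the moment, N m; "width": finger opening in m.
Only numpy, scipy, OpenCV 4.12 (cv2) and the standard library are available. Lean on these libraries where they do the work, as an engineer would, in place of code of your own. Each camera call takes 0.05 s, during which the arm holds its last target. There are 200 camera calls.

TASK

The brass peg on the wooden tool rail is new: proof-pull it with the spring pull gauge before the rail goes back on the wall. Slip the gauge's steel eye down over the brass peg so that the gauge lies flat on the table, square to the rail on its beaded lower-edge side, then take the ribbed black grip and slowly draw the rod straight out until the barrel's end lies in the middle of the red band, without overpulling or letting it snap back. Hold the pull there for at least two seconds and finish still holding it; do not pull on the dark pegs or shift the tools lying about.

Things in the scene. Friction and masses are not known exactly. Their poses are not given: they have to be found in the camera images.
- rail: Pale wooden tool rail lying flat, 230 x 50 x 14 mm, fixed to the table by a screw near each end. Origin at the centre of its underside, on the table; x along its length, y across, z up. Three upright pegs stand on its centre line 75 mm apart, one at its middle; which of the three places the brass peg has varies.
- peg_new: The new brass peg, fixed on the rail: upright post 16 mm in diameter with a domed top, on a flange 32 mm in diameter and 3 mm thick. Origin at the centre of the flange's underside, on the rail's top (14 mm above the table), z up along the post.
- peg_top (a point): Top of the brass peg, on its axis, 65 mm above the table.
- peg_old1: An old dark steel peg of the same shape and size, fixed on the rail; origin as for the brass peg.
- peg_old2: The other old dark steel peg, the same.
- gauge: Spring pull gauge, loose, about 0.43 kg with its rod, 243 mm long with the rod in, lying flat on its two square blue end caps (48 x 48 x 16 mm, ending at x = -60 and +59 mm). Origin under the barrel's middle, on the underside of the caps; x runs along its axis from the eye (-x) towards rod and grip (+x), z up. With its eye on a peg it pivots freely and lines up with the pull.
- eye (a point): Centre of the steel eye, on the gauge's axis 95 mm from the barrel's middle: a ring lying flat, hole 26 mm, made of 9 mm round bar (44 mm outside), axis of the hole upright. With the gauge flat on the table and the eye on a peg, the ring is 2.5 mm above the peg's flange. Drawn tight, the eye's centre stands 5 mm off the peg's axis towards the grip.
- mouth (a point): Centre of the barrel's open end, out of which the rod comes, at x = +60 mm in the gauge.
- grip (a point): Middle of the ribbed black bobbin grip on the rod's end, on the gauge's axis, 100 mm from the gauge's origin with the rod in; moves out with the rod. Waist 28 mm in diameter and 40 mm long between two flanges 41 mm in diameter and 6 mm thick; grip the waist across from above, with the fingers between the flanges.
- draw_rod (a joint): How far the 12 mm steel rod is drawn out, m: 0 fully in, where its spring (3 N at 0, 1.5 N more per 10 mm, 12 N at the band) holds it; 0.10 the stop. The red band, 14 mm wide, begins to show at the barrel's end at 0.053, is half out at 0.060, all out at 0.067; four thin black rings come out before it, at 0.015, 0.025, 0.035 and 0.045.
- tape_measure: Yellow and black tape measure, 42 x 82 x 60 mm, loose, lying left of the rail; origin at the centre of its underside.
- driver_red: Red-handled screwdriver, 198 x 26 x 25 mm, loose, lying at the front left of the rail; origin at the centre of its underside.
- marker_pen: Black and red marker pen, 16 x 128 x 16 mm, loose, lying behind the work; origin at the centre of its underside.
- rail_lower_edge (a point): Middle of the rail's lower edge, on its top face, 14 mm above the table: the long edge with a small rounded bead, at the rail's own -y, 25 mm from its centre line, towards the robot's right. The pull goes along the rail's -y, square to this edge.
- barrel (a point): Middle of the gauge's barrel, on its axis, 24 mm above the table when it lies flat and straight above the gauge's origin: bare round aluminium, 34 mm in diameter, 84 mm of free length between the caps, close to the centre of mass. Grip it across from above.

How it is judged:
By the outcome, as a careful person would: the job done as asked, in the order asked, and still so for the second after the job is handed in, while the arm keeps its last pose, push and grip.
It also fails if it takes over 51 s, if anything falls off the work surface, if the arm or the gripper's body presses on something with over 40 N, if the wrist force passes 120 N, or if a joint passes its speed limit or range.

## Working session

There is one attempt and no reset: what is moved stays moved. The work goes in short steps, Python scripts to look and compute and a tool call to move; the robot and the scene stay as the last step left them, time stands still between calls to the robot, and variables do not carry over. Pictures are saved under pics/ and viewed, about 8 in all and at most 12, crops included, and the job is handed in when it is done.

Besides the shell and the picture viewer there is one more tool, called by a JSON object that holds its "op" and its "data". servo_tool: Moves the arm, as the interface text tells. Its arguments: {"type":"object","properties":{"plan":{"type":"array"}},"required":["plan"]}

```bash
mkdir -p pics; ls; cat > h.py <<'E'
import numpy as np, cv2
from cell import r
from scipy.spatial.transform import Rotation as Ro
def cloud(name,d):
    c=r.calibration(name); v,u=np.mgrid[:384,:512]
    P=np.stack([(u-c['cx'])/c['fx']*d,(v-c['cy'])/c['fy']*d,d],-1)
    return (P-c['t'])@np.array(c['R'])
def save(n,im): cv2.imwrite('pics/'+n+'.png',cv2.cvtColor(im,cv2.COLOR_RGB2BGR))
E
python3 - <<'E'
from h import *
o=r.observe(); print(o)
for cam in ['top','scene']:
    im,d=r.read_camera(cam); save(cam+'0',im); W=cloud(cam,d)
    np.savez(cam+'0.npz',im=im,d=d,W=W)
    for l in ['rail','peg_new','peg_old1','gauge','eye','grip','barrel','tape_measure','driver_red','marker_pen']:
        for q in r.cut_out(l,cam)[:2]:
            m=q['region']&(d>0); p=W[m]
            if len(p): print(cam,l,round(q['score'],2),np.round(q['box']),p.mean(0).round(3),np.percentile(p,2,axis=0).round(3),np.percentile(p,98,axis=0).round(3))
E
```

```text
pics
{'time_s': 0.0, 'joints': array([-1.12500066e+00,  3.20289426e-01,  1.56569263e+00, -5.50910242e-06,
        1.25736842e+00, -1.99624887e-02]), 'qd': array([-0.00066921,  0.00096493,  0.00031987, -0.00035758, -0.00052779,
        0.00023004]), 'tau': array([ 2.73040474e-03, -4.15523601e+01, -2.34162569e+01,  2.45112960e-04,
        8.12813145e-03, -4.93901624e-06]), 'tcp_pos': array([ 0.25804626, -0.51331373,  0.23047839]), 'tool_rot': array([ 9.73005424e-01,  2.30780573e-01, -1.88283714e-04, -8.58507032e-04]), 'contact_force': array([ 0.37576841, -0.25853116,  0.0952996 ]), 'torque': array([-0.00228485, -0.02072451, -0.00899035]), 'width': 0.08527310323327673}
top rail 0.65 [212. 203.  31.  98.] [0.575 0.252 0.014] [0.467 0.222 0.009] [0.689 0.282 0.018]
top rail 0.49 [210. 169.  12.  17.] [0.65  0.259 0.031] [0.639 0.246 0.013] [0.663 0.275 0.065]
top peg_new 0.69 [141. 209.  38.  25.] [0.547 0.413 0.039] [ 0.529  0.375 -0.001] [0.57  0.449 0.061]
top peg_new 0.65 [209. 170.  14.  20.] [0.649 0.258 0.033] [0.641 0.247 0.013] [0.661 0.273 0.065]
top peg_old1 0.48 [212. 232.  17
[... 1531 characters left out ...]
.  48.] [ 0.518 -0.026  0.033] [ 0.492 -0.152  0.006] [0.55  0.084 0.049]
scene grip 0.68 [340. 171.  18.  21.] [ 0.544 -0.15   0.025] [ 0.517 -0.389 -0.1  ] [ 0.707 -0.099  0.046]
scene barrel 0.93 [321. 186.  58.  46.] [ 0.517 -0.025  0.032] [ 0.492 -0.151  0.002] [0.548 0.081 0.049]
scene barrel 0.19 [197. 215.  14.  24.] [0.65  0.263 0.037] [0.64  0.249 0.015] [0.663 0.274 0.064]
scene tape_measure 0.98 [170. 274.  41.  46.] [0.54  0.431 0.035] [0.529 0.379 0.002] [0.565 0.456 0.06 ]
scene driver_red 0.83 [301. 284.  59.  31.] [0.346 0.284 0.017] [0.327 0.238 0.   ] [0.37  0.335 0.026]
scene marker_pen 0.35 [226. 237.  90.  46.] [0.564 0.261 0.013] [0.466 0.224 0.003] [0.687 0.287 0.017]
```

```bash
python3 - <<'E'
from h import *
z=np.load('top0.npz'); im=z['im'];W=z['W']
save('top0c',cv2.resize(im[100:340,110:430],None,fx=2.5,fy=2.5,interpolation=cv2.INTER_CUBIC))
s=np.load('scene0.npz')
for n,Z in (('top',z),('scene',s)):
    W=Z['W'];I=Z['im']
    x,y,h=W[...,0],W[...,1],W[...,2]
    near=(x>.44)&(x<.72)&(y>.2)&(y<.31)
    for xc in (.503,.577,.65):
        m=near&(h>.045)&(abs(x-xc)<.03); t=near&(h>.059)&(abs(x-xc)<.03)
        print(n,xc,m.sum(),W[m].mean(0).round(4),W[m].min(0).round(3),W[m].max(0).round(3),'top',W[t].mean(0).round(4),'rgb',I[m].mean(0).round())
    m=near&(h>.008)&(h<.019); q=cv2.minAreaRect((W[m][:,:2]*1000).astype(np.float32)); print('rail',q)
    g=(x>.45)&(x<.6)&(y>-.2)&(y<.12)&(h>.008)
    P=W[g]; c=P[:,:2].mean(0); u,sv,vt=np.linalg.svd(P[:,:2]-c); a=vt[0]*np.sign(-vt[0][1])
    tt=(P[:,:2]-c)@a; print('gauge',c.round(4),a.round(4),tt.min(),tt.max())
    for lo in np.arange(-.14,.13,.01):
        k=(tt>=lo)&(tt<lo+.01)
        if k.sum()>2:
            w=(P[k][:,:2]-c)@[-a[1],a[0]]; print(round(lo,2),k.sum(),w.min().round(3),w.max().round(3),P[k][:,2].max().round(3))
E
```

```text
top 0.503 49 [0.5038 0.2453 0.0617] [0.497 0.238 0.047] [0.511 0.253 0.069] top [0.5042 0.2457 0.0634] rgb [60. 60. 61.]
top 0.577 47 [0.578  0.2529 0.0614] [0.571 0.246 0.049] [0.586 0.26  0.066] top [0.5787 0.2534 0.0628] rgb [64. 63. 61.]
top 0.65 51 [0.6521 0.2597 0.0606] [0.646 0.253 0.046] [0.661 0.267 0.068] top [0.6533 0.2601 0.063 ] rgb [120.  94.  36.]
rail ((579.0905151367188, 252.8193359375), (229.89002990722656, 51.18840789794922), 5.645452499389648)
gauge [ 0.5244 -0.039 ] [ 0.1488 -0.9889] -0.12663981176506348 0.11649662590024645
-0.13 34 -0.013 0.014 0.033
-0.12 49 -0.019 0.02 0.031
-0.11 35 -0.02 0.021 0.032
-0.1 52 -0.018 0.02 0.033
-0.09 35 -0.013 0.011 0.032
-0.08 54 -0.016 0.02 0.044
-0.07 117 -0.023 0.025 0.053
-0.06 71 -0.022 0.023 0.051
-0.05 68 -0.016 0.018 0.044
-0.04 67 -0.016 0.017 0.044
-0.03 70 -0.015 0.017 0.045
-0.02 65 -0.016 0.018 0.044
-0.01 69 -0.016 0.016 0.045
0.0 65 -0.016 0.018 0.045
0.01 70 -0.016 0.018 0.046
0.02 67 -0.016 0.017 0.044
0.03 130 -0.023 0.024 0.052
0.04 68 -0.023 0.023 0.052
0.05 19 -0.004 0.006 0.031
0.06 102 -0.018 0.021 0.047
[... 636 characters left out ...]
75 -0.9918] -0.11517269899624068 0.13227926132030118
-0.12 18 -0.006 0.016 0.03
-0.11 42 -0.016 0.022 0.031
-0.1 22 -0.018 0.023 0.029
-0.09 34 -0.018 0.025 0.031
-0.08 33 -0.01 0.018 0.032
-0.07 11 -0.003 0.009 0.032
-0.06 238 -0.02 0.028 0.05
-0.05 45 -0.021 0.025 0.05
-0.04 4 -0.016 0.006 0.046
-0.03 24 -0.012 0.014 0.043
-0.02 34 -0.012 0.015 0.043
-0.01 33 -0.012 0.017 0.043
0.0 35 -0.01 0.015 0.044
0.01 32 -0.012 0.014 0.043
0.02 35 -0.011 0.017 0.043
0.03 31 -0.011 0.019 0.043
0.04 108 -0.017 0.029 0.051
0.05 72 -0.018 0.029 0.051
0.07 24 -0.012 0.02 0.046
0.08 23 -0.012 0.016 0.044
0.09 13 -0.007 0.01 0.04
0.1 23 -0.006 0.018 0.039
0.11 24 -0.006 0.016 0.04
0.12 72 -0.013 0.028 0.046
```

View pics/top0c.png

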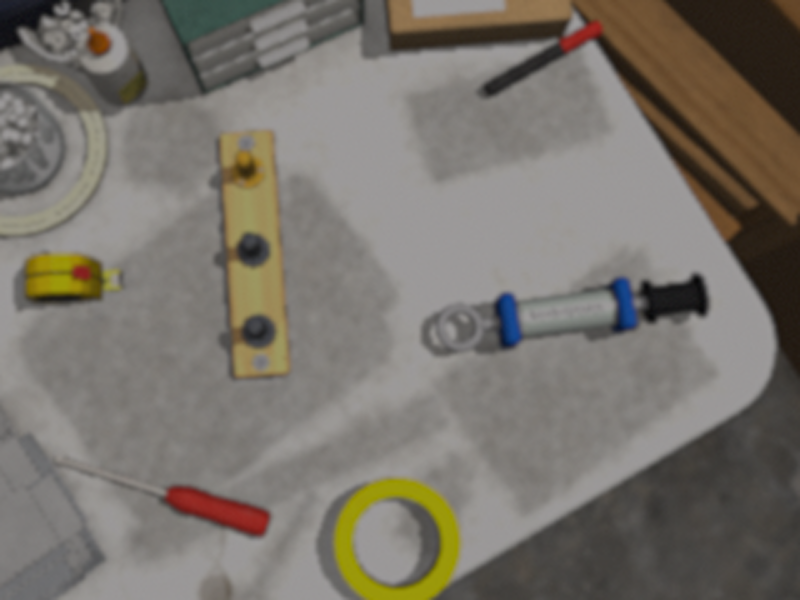

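The top view shows the brass peg as the far one (crop 246,168), the eye at (460,328), barrel at about (567,312) and grip at (675,297). The approach is clear. Next I hover over the barrel.

```bash
cat >> h.py <<'E'
def to(x,y,z,yaw):
    """shift (cm) and turn in current tool frame for a downward tool with tool-x at yaw (deg)"""
    o=r.observe(); R=Ro.from_quat(o['tool_rot']); a=np.radians(yaw)/2
    T=Ro.from_quat([np.cos(a),np.sin(a),0,0])
    print('t',round(o['time_s'],2),'tcp',o['tcp_pos'].round(4),'w',round(o['width'],4),'F',o['contact_force'].round(1))
    print('shift',(R.inv().apply(np.array([x,y,z])-o['tcp_pos'])*100).round(2),'turn',(R.inv()*T).as_rotvec().round(3))
E
python3 -c "
from h import *
to(.523,-.029,.13,98.4)"
```

```text
t 1.1 tcp [ 0.2582 -0.5138  0.2313] w 0.0857 F [0.2 0.6 0.4]
shift [ 45.43 -31.42  10.13] turn [ 0.     0.    -1.252]
```

{"op": "servo_tool", "data": {"plan": [[3,-2,1,0,0,-0.1,8.5],[6,-4.2,1.5,0,0,-0.2,8.5],[9.1,-6.3,2,0,0,-0.3,8.5],[12.1,-8.4,2.7,0,0,-0.4,8.5],[15.1,-10.5,3.4,0,0,-0.5,8.5],[18.2,-12.6,4,0,0,-0.6,8.5],[21.2,-14.7,4.7,0,0,-0.7,8.5],[24.2,-16.8,5.4,0,0,-0.8,8.5],[27.2,-18.8,6,0,0,-0.9,8.5],[30.3,-21,6.7,0,0,-1.0,8.5],[33.3,-23,7.4,0,0,-1.1,8.5],[36.3,-25.1,8,0,0,-1.2,8.5],[39.4,-27.2,8.7,0,0,-1.252,8.5],[42.4,-29.3,9.4,0,0,-1.252,8.5],[45.4,-31.4,10.1,0,0,-1.252,8.5],[45.4,-31.4,10.1,0,0,-1.252,8.5],[45.4,-31.4,10.1,0,0,-1.252,8.5]]}}

```text
time_s: 2.52
tcp_pos: [0.5232, -0.0279, 0.1298]
tool_rot: [0.652, 0.758, -0.0, -0.0]
contact_force: [-0.3, -1.0, 0.6]
width: 0.085
```

```bash
cat >> h.py <<'E'
def wcloud(d,o):
    """world points (384x512x3) of the wrist fisheye's depth picture"""
    c=r.calibration('wrist'); v,u=np.mgrid[:384,:512]
    a,b=(u-c['cx'])/c['fx'],(v-c['cy'])/c['fy']; th=np.hypot(a,b); s=np.tan(np.minimum(th,1.4))/np.maximum(th,1e-9)
    P=np.stack([a*s*d,b*s*d,d],-1); H=np.array(c['hand_eye'])
    P=P@H[:3,:3].T+H[:3,3]
    return P@Ro.from_quat(o['tool_rot']).as_matrix().T+o['tcp_pos']
E
python3 - <<'E'
from h import *
o=r.observe(); im,d=r.read_camera('wrist'); save('w1',im); W=wcloud(d,o); np.savez('w1.npz',im=im,W=W)
x,y,h=W[...,0],W[...,1],W[...,2]
g=(d>0)&(x>.45)&(x<.6)&(y>-.2)&(y<.12)&(h>.01)&(h<.06)
P=W[g]; a=np.array([.1488,-.9889])
c=np.array([.523,-.029]); tt=(P[:,:2]-c)@a; w=(P[:,:2]-c)@[-a[1],a[0]]
for lo in np.arange(-.14,.15,.01):
    k=(tt>=lo)&(tt<lo+.01)
    if k.sum()>2: print(round(lo,2),k.sum(),w[k].min().round(3),w[k].max().round(3),P[k][:,2].max().round(3))
print('table',np.median(h[(d>0)&(abs(h)<.01)]))
for l in ['barrel','eye','grip']:
    for q in r.cut_out(l,'wrist')[:1]:
        p=W[q['region']&(d>0)]; print(l,q['score'],q['box'],p.mean(0),np.ptp(p,axis=0))
to(.523,-.029,.008,98.4)
E
```

```text
-0.12 164 -0.012 0.017 0.029
-0.11 384 -0.018 0.022 0.029
-0.1 261 -0.019 0.024 0.029
-0.09 349 -0.018 0.022 0.029
-0.08 302 -0.013 0.018 0.03
-0.07 169 -0.003 0.008 0.031
-0.06 898 -0.021 0.026 0.049
-0.05 578 -0.021 0.026 0.048
-0.04 475 -0.014 0.019 0.042
-0.03 479 -0.014 0.019 0.042
-0.02 477 -0.014 0.019 0.042
-0.01 441 -0.014 0.02 0.042
0.0 418 -0.013 0.019 0.042
0.01 414 -0.014 0.019 0.042
0.02 395 -0.014 0.02 0.042
0.03 379 -0.014 0.02 0.042
0.04 889 -0.021 0.026 0.049
0.05 358 -0.02 0.027 0.049
0.06 24 -0.015 0.02 0.043
0.07 649 -0.018 0.022 0.044
0.08 117 -0.01 0.016 0.042
0.09 235 -0.011 0.017 0.039
0.1 217 -0.011 0.016 0.038
0.11 214 -0.016 0.02 0.044
0.12 388 -0.018 0.023 0.045
table -0.0007253336276616951
barrel 0.57 [260.7, 190.0, 59.8, 262.3] [ 0.52550052 -0.02923273  0.03607416] [0.08274105 0.26025863 0.0519082 ]
eye 0.65 [258.0, 186.0, 63.0, 266.7] [ 0.52558867 -0.02973319  0.03599909] [0.08274105 0.27537963 0.05137591]
grip 0.9 [258.4, 290.6, 36.4, 56.4] [ 0.53978472 -0.12405831  0.03386831] [0.04537826 0.09856069 0.0464993 ]
t 2.72 tcp [ 0.5224 -0.0305  0.1306] w 0.085 F [ 0.   0.7 -0.6]
shift [ 0.14  0.08 12.26] turn [ 0.     0.    -0.001]
```

View pics/w1.png

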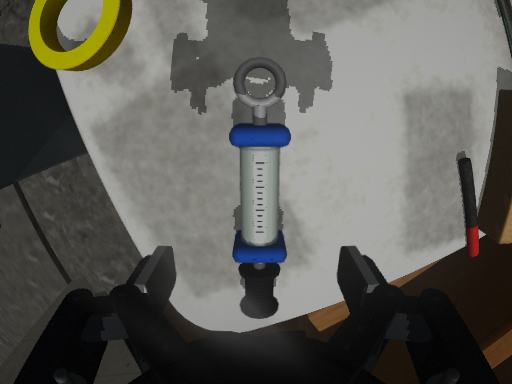

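The view shows the gauge straight between the jaws, with the eye at (260,82) and the barrel at (260,195). I descend and grip.

{"op": "servo_tool", "data": {"plan": [[0.1,0.3,3,0,0,0,8.5],[0.1,0.3,6,0,0,0,8.5],[0.1,0.3,8.5,0,0,0,8.5],[0.1,0.3,10.5,0,0,0,7],[0.1,0.3,11.6,0,0,0,6],[0.1,0.3,12.2,0,0,0,5],[0.1,0.3,12.2,0,0,0,3.5],[0.1,0.3,12.2,0,0,0,2.5],[0.1,0.3,12.2,0,0,0,2.5],[0.1,0.3,12.2,0,0,0,2.5],[0.1,0.3,12.2,0,0,0,2.5],[0.1,0.3,12.2,0,0,0,2.5]]}}

```text
time_s: 3.72
tcp_pos: [0.5253, -0.0291, 0.009]
tool_rot: [0.654, 0.757, 0.0, 0.0]
contact_force: [-0.2, 0.1, -3.6]
width: 0.0323
```

```bash
python3 - <<'E'
from h import *
# peg (top/scene mean) and target of barrel
peg=np.array([.6530,.2608]); t=np.radians(5.55); p=np.array([np.sin(t),-np.cos(t)])
b=peg+p*.096; print(b, b-p*.0)
to(b[0],b[1],.085,90+5.55)
E
```

```text
[0.66228458 0.16525003] [0.66228458 0.16525003]
t 3.72 tcp [ 0.5253 -0.0291  0.009 ] w 0.0323 F [-0.2  0.1 -3.6]
shift [17.24 16.37 -7.6 ] turn [0.001 0.001 0.049]
```

{"op": "servo_tool", "data": {"plan": [[0,0,-1,0,0,0,2.5],[0,0,-3,0,0,0,2.5],[0.3,0.3,-5,0,0,0,2.5],[1.5,1.4,-7,0,0,0,2.5],[3.2,3,-7.6,0,0,0.01,2.5],[5,4.7,-7.6,0,0,0.02,2.5],[6.8,6.4,-7.6,0,0,0.03,2.5],[8.6,8.1,-7.6,0,0,0.04,2.5],[10.4,9.8,-7.6,0,0,0.049,2.5],[12.2,11.5,-7.6,0,0,0.049,2.5],[14,13.2,-7.6,0,0,0.049,2.5],[15.5,14.7,-7.6,0,0,0.049,2.5],[16.6,15.8,-7.6,0,0,0.049,2.5],[17.2,16.4,-7.6,0,0,0.049,2.5],[17.2,16.4,-7.6,0,0,0.049,2.5],[17.2,16.4,-7.6,0,0,0.049,2.5]]}}

```text
time_s: 5.05
tcp_pos: [0.662, 0.1646, 0.085]
tool_rot: [0.672, 0.741, -0.001, 0.0]
contact_force: [-0.2, -0.2, -4.3]
width: 0.0319
```

```bash
cat > chk.py <<'E'
from h import *
import sys
n=sys.argv[1]
o=r.observe(); im,d=r.read_camera('wrist'); W=wcloud(d,o); np.savez(n+'.npz',im=im,W=W,d=d)
o2=r.observe(); big=[cv2.resize(im[:300,130:400],None,fx=2,fy=2)]
it,dt=r.read_camera('top'); T=cloud('top',dt); np.savez(n+'t.npz',im=it,W=T)
big.append(cv2.resize(it[110:260,170:420],(500,300)))
can=np.zeros((600,540+0,3),np.uint8); can[:600]=big[0]
save(n,can); save(n+'t',big[1])
to(.6623,.1653,.085,95.55)
print(o['tool_rot'])
for nm,C,D in (('wrist',W,d),('top',T,dt)):
    x,y,h=C[...,0],C[...,1],C[...,2]
    hi=float(sys.argv[2])   # eye axis height
    m=(D>0)&(abs(h-hi)<.009)&(np.hypot(x-.653,y-.261)<.04)
    if m.sum()>10:
        P=C[m]; q,rad=cv2.minEnclosingCircle((P[:,:2]*1000).astype(np.float32)); print(nm,'eye',m.sum(),np.round(q,1),round(rad,1),P[:,2].mean().round(3))
    m=(D>0)&(h>.04)&(h<.068)&(np.hypot(x-.653,y-.261)<.013)
    if m.sum()>3: print(nm,'peg',m.sum(),C[m].mean(0).round(4),C[m].min(0).round(3),C[m].max(0).round(3))
    for xc,yc in ((.504,.2457),(.578,.2533)):
        m=(D>0)&(h>.055)&(h<.068)&(np.hypot(x-xc,y-yc)<.02)
        if m.sum()>3: print(nm,'old',m.sum(),C[m].mean(0).round(4))
E
python3 chk.py w2 .100
```

```text
t 5.15 tcp [0.6617 0.1639 0.085 ] w 0.0323 F [-0.7  0.8 -4.5]
shift [0.13 0.07 0.  ] turn [-0.001  0.001 -0.001]
[ 6.71966238e-01  7.40581510e-01 -5.84139325e-04  2.48063087e-04]
wrist eye 6565 [654.  250.7] 30.9 0.103
wrist peg 648 [0.6555 0.2593 0.0616] [0.648 0.252 0.041] [0.663 0.268 0.065]
wrist old 383 [0.5096 0.2452 0.061 ]
wrist old 549 [0.583  0.2523 0.0617]
top eye 244 [650.7 253.6] 28.2 0.104
top peg 32 [0.6545 0.2605 0.0628] [0.649 0.253 0.058] [0.662 0.267 0.067]
top old 43 [0.5043 0.2459 0.0622]
top old 43 [0.5785 0.2529 0.063 ]
```

View pics/w2.png

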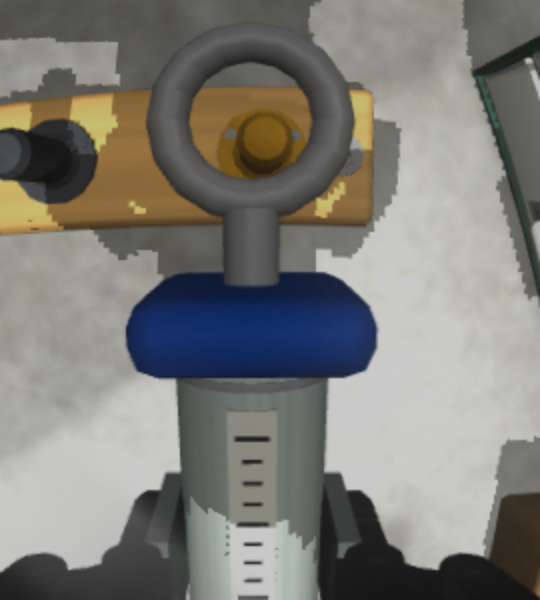

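```bash
cat > fit.py <<'E'
import numpy as np, sys
from scipy.optimize import least_squares as L
n=sys.argv[1]; zc=float(sys.argv[2])
for f in (n,n+'t'):
    W=np.load(f+'.npz')['W']; x,y,h=W[...,0],W[...,1],W[...,2]
    m=(abs(h-zc)<.008)&(np.hypot(x-.653,y-.261)<.03)
    P=W[m]
    # torus: bar radius 4.5, ring radius 17.5
    fun=lambda s:np.hypot(np.hypot(P[:,0]-s[0],P[:,1]-s[1])-.0175,P[:,2]-s[2])-.0045
    s=L(fun,[.653,.261,zc],loss='soft_l1',f_scale=.001); print(f,'eye',m.sum(),s.x.round(4),'rms',np.sqrt(np.mean(s.fun**2)).round(4))
    m=(h>.03)&(h<.067)&(np.hypot(x-.653,y-.261)<.0125)
    Q=W[m]
    if len(Q)>20:
        def g(s):
            dz=np.maximum(Q[:,2]-s[2],0) ; return np.sqrt((Q[:,0]-s[0])**2+(Q[:,1]-s[1])**2+dz**2)-.008
        s=L(g,[.653,.261,.057],loss='soft_l1',f_scale=.001); print(f,'peg',len(Q),s.x.round(4),'rms',np.sqrt(np.mean(s.fun**2)).round(4))
E
python3 fit.py w2 .1
```

```text
w2 eye 5782 [0.6518 0.259  0.0996] rms 0.0014
w2 peg 662 [0.6556 0.26   0.0565] rms 0.0006
w2t eye 222 [0.65   0.259  0.1003] rms 0.0017
w2t peg 31 [0.6542 0.2605 0.0571] rms 0.0009
```

The ring fit puts the eye 4 mm toward -x of the peg, and both cameras agree. I shift by 4 mm and lower in two stages.

{"op": "servo_tool", "data": {"plan": [[0,0.2,0,0,0,0,2.5],[0,0.4,0,0,0,0,2.5],[0,0.4,0,0,0,0,2.5],[0,0.4,1,0,0,0,2.5],[0,0.4,2,0,0,0,2.5],[0,0.4,2.8,0,0,0,2.5],[0,0.4,3.4,0,0,0,2.5],[0,0.4,4,0,0,0,2.5],[0,0.4,4.5,0,0,0,2.5],[0,0.4,4.5,0,0,0,2.5]]}}

```text
time_s: 5.98
tcp_pos: [0.6649, 0.1641, 0.0384]
tool_rot: [0.672, 0.74, -0.002, -0.001]
contact_force: [-0.6, -0.2, -4.3]
width: 0.0325
```

```bash
python3 chk.py w3 .055; python3 fit.py w3 .055
```

```text
t 6.08 tcp [0.6657 0.1643 0.0398] w 0.0321 F [-0.2  0.4 -3.9]
shift [ 0.13 -0.33 -4.52] turn [-0.001  0.001 -0.001]
[ 6.72372260e-01  7.40211034e-01 -1.69307200e-03 -5.49213602e-04]
wrist eye 7660 [654.1 250.4] 30.4 0.057
wrist peg 1848 [0.6531 0.2616 0.0595] [0.64  0.251 0.04 ] [0.665 0.274 0.067]
wrist old 914 [0.5836 0.2523 0.0614]
top eye 254 [653.2 253.5] 27.6 0.058
top peg 63 [0.652  0.2613 0.0591] [0.643 0.253 0.041] [0.664 0.274 0.066]
top old 44 [0.5043 0.2457 0.0624]
top old 42 [0.5785 0.2529 0.0626]
w3 eye 6534 [0.6548 0.2585 0.0531] rms 0.0036
w3 peg 1742 [0.6543 0.261  0.0566] rms 0.0023
w3t eye 233 [0.6537 0.2591 0.0551] rms 0.003
w3t peg 66 [0.6541 0.2608 0.0578] rms 0.0014
```

View pics/w3.png

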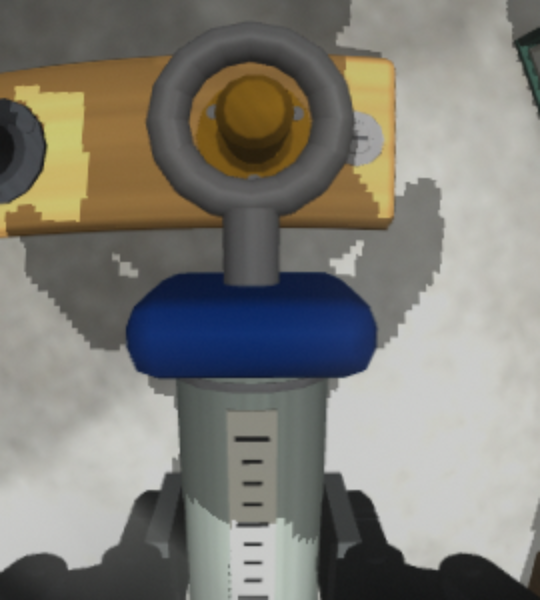

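The peg shows through the ring at (252,110), centred to within 2 mm. I lower the rest, release and lift.

{"op": "servo_tool", "data": {"plan": [[0,0,0.7,0,0,0,2.5],[0,0,1.4,0,0,0,2.5],[0,0,2,0,0,0,2.5],[0,0,2.5,0,0,0,2.5],[0,0,2.8,0,0,0,2.5],[0,0,3.0,0,0,0,2.5],[0,0,3.0,0,0,0,2.5],[0,0,3.0,0,0,0,2.5]]}}

```text
time_s: 6.75
tcp_pos: [0.6659, 0.1643, 0.0099]
tool_rot: [0.672, 0.74, -0.001, 0.0]
contact_force: [-0.3, 0.7, -4.0]
width: 0.0322
```

```bash
python3 -c "
from h import *
to(.6643,.163,.1,95.55)"
```

```text
t 6.75 tcp [0.6659 0.1643 0.0099] w 0.0322 F [-0.3  0.7 -4. ]
shift [-0.12 -0.17 -9.01] turn [-0.001  0.001 -0.001]
```

{"op": "servo_tool", "data": {"plan": [[0,0,0.1,0,0,0,2.5],[0,0,0.15,0,0,0,2.5],[0,0,0.15,0,0,0,3.3],[0,0,0.15,0,0,0,4],[0,0,0.15,0,0,0,6],[0,0,0.15,0,0,0,8.5],[0,0,0.15,0,0,0,8.5],[0,0,0,0,0,0,8.5],[0,0,-1.5,0,0,0,8.5],[0,0,-4,0,0,0,8.5],[0,0,-7,0,0,0,8.5],[-2,0,-10,0,0,0,8.5],[-5,0,-12,0,0,0,8.5],[-8,0,-12,0,0,0,8.5],[-10,0,-12,0,0,0,8.5],[-10,0,-12,0,0,0,8.5]]}}

```text
time_s: 8.08
tcp_pos: [0.676, 0.0608, 0.131]
tool_rot: [0.674, 0.739, -0.001, 0.001]
contact_force: [-0.4, 0.7, 0.1]
width: 0.0848
```

```bash
cat > g.py <<'E'
from h import *
import sys
n=sys.argv[1]
o=r.observe(); im,d=r.read_camera('wrist'); save(n,im); W=wcloud(d,o); np.savez(n+'.npz',im=im,W=W)
x,y,h=W[...,0],W[...,1],W[...,2]
t=np.radians(5.55); p=np.array([np.sin(t),-np.cos(t)]); nn=np.array([-p[1],p[0]]); c=np.array([.6542,.2607])
a=(W[...,:2]-c)@p; b=(W[...,:2]-c)@nn
def strip(lo,hi,zmin):
    for l in np.arange(lo,hi,.01):
        k=(d>0)&(a>=l)&(a<l+.01)&(abs(b)<.035)&(h>zmin)&(h<.07)
        if k.sum()>5: print(round(l,2),k.sum(),np.percentile(b[k],[1,99]).round(4),b[k].max().round(3),h[k].max().round(3))
strip(.03,.28,.025)
g=c+p*.198
to(g[0],g[1],.009,95.55)
E
python3 g.py w4
```

```text
0.04 521 [-0.0217  0.0255] 0.026 0.049
0.05 750 [-0.0194  0.0232] 0.024 0.048
0.06 490 [-0.0143  0.0179] 0.019 0.042
0.07 492 [-0.0135  0.0188] 0.019 0.042
0.08 517 [-0.0143  0.0187] 0.019 0.042
0.09 508 [-0.0143  0.0188] 0.019 0.042
0.1 511 [-0.0136  0.0186] 0.019 0.043
0.11 526 [-0.0137  0.0186] 0.019 0.042
0.12 504 [-0.0137  0.0186] 0.019 0.042
0.13 557 [-0.014   0.0196] 0.021 0.044
0.14 804 [-0.0201  0.0255] 0.027 0.049
0.15 407 [-0.0192  0.0239] 0.026 0.048
0.16 157 [-0.0019  0.0081] 0.013 0.035
0.17 556 [-0.0158  0.0213] 0.023 0.045
0.18 371 [-0.0106  0.0166] 0.017 0.039
0.19 376 [-0.0099  0.0168] 0.017 0.039
0.2 346 [-0.0101  0.0169] 0.017 0.039
0.21 544 [-0.0152  0.0221] 0.023 0.045
0.22 81 [-0.0148  0.0214] 0.022 0.044
t 8.13 tcp [0.6756 0.0629 0.1305] w 0.085 F [-0.   1.  -0.4]
shift [ 0.1  -0.22 12.15] turn [ 0.     0.001 -0.004]
```

View pics/w4.png

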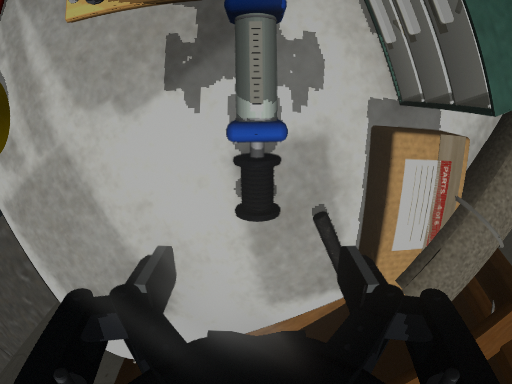

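The gauge lies square with the eye on the peg. The grip waist is at (258,187), and the pen end at (320,212) is near the right finger, so I descend with partly closed jaws.

{"op": "servo_tool", "data": {"plan": [[0.1,0.1,1,0,0,0,6],[0.1,0.1,3,0,0,0,5.5],[0.1,0.1,5,0,0,0,5.5],[0.1,0.1,7.5,0,0,0,5.5],[0.1,0.1,9.5,0,0,0,5.5],[0.1,0.1,11.2,0,0,0,5.5],[0.1,0.1,12.1,0,0,0,5.5],[0.1,0.1,12.1,0,0,0,5],[0.1,0.1,12.1,0,0,0,4],[0.1,0.1,12.1,0,0,0,3],[0.1,0.1,12.1,0,0,0,2],[0.1,0.1,12.1,0,0,0,2],[0.1,0.1,12.1,0,0,0,2],[0.1,0.1,12.1,0,0,0,2]]}}

```text
time_s: 9.3
tcp_pos: [0.6773, 0.0643, 0.0107]
tool_rot: [0.674, 0.739, 0.001, 0.001]
contact_force: [-0.1, 2.3, 4.0]
width: 0.0265
```

```bash
python3 g.py w5
```

```text
0.07 178 [-0.0141  0.019 ] 0.019 0.039
0.08 1876 [-0.0135  0.0187] 0.019 0.043
0.09 1968 [-0.0132  0.0187] 0.019 0.043
0.1 2035 [-0.0133  0.019 ] 0.019 0.043
0.11 2036 [-0.013  0.019] 0.02 0.043
0.12 2046 [-0.0132  0.019 ] 0.02 0.043
0.13 2276 [-0.0141  0.0208] 0.022 0.044
0.14 3469 [-0.0191  0.0256] 0.027 0.049
0.15 1127 [-0.0184  0.0246] 0.026 0.048
0.16 527 [-0.0018  0.0165] 0.019 0.04
0.17 2125 [-0.0151  0.0217] 0.023 0.045
0.18 4073 [-0.0343  0.0292] 0.031 0.07
0.19 2923 [-0.0341  0.0346] 0.035 0.07
0.2 1545 [-0.0345  0.0343] 0.035 0.07
0.21 1363 [-0.0106  0.0173] 0.019 0.067
0.22 135 [-0.0116  0.0195] 0.02 0.044
t 9.35 tcp [0.6773 0.0642 0.0107] w 0.0261 F [-0.   1.6  4. ]
shift [-0.02 -0.4   0.16] turn [ 0.002  0.001 -0.004]
```

{"op": "servo_tool", "data": {"plan": [[-0.05,0,-0.05,0,0,0,2],[-0.15,0,-0.1,0,0,0,2],[-0.3,0,-0.1,0,0,0,2],[-0.45,0,-0.1,0,0,0,2],[-0.6,0,-0.1,0,0,0,2],[-0.75,0,-0.1,0,0,0,2],[-0.9,0,-0.1,0,0,0,2],[-1.05,0,-0.1,0,0,0,2],[-1.2,0,-0.1,0,0,0,2],[-1.35,0,-0.1,0,0,0,2],[-1.5,0,-0.1,0,0,0,2],[-1.65,0,-0.1,0,0,0,2],[-1.8,0,-0.1,0,0,0,2],[-1.95,0,-0.1,0,0,0,2],[-2.1,0,-0.1,0,0,0,2],[-2.25,0,-0.1,0,0,0,2],[-2.4,0,-0.1,0,0,0,2],[-2.5,0,-0.1,0,0,0,2],[-2.55,0,-0.1,0,0,0,2],[-2.55,0,-0.1,0,0,0,2]]}}

```text
time_s: 11.02
tcp_pos: [0.6795, 0.0392, 0.0116]
tool_rot: [0.674, 0.739, 0.001, 0.001]
contact_force: [-0.8, 5.8, -1.8]
width: 0.0262
```

```bash
cat > gap.py <<'E'
from h import *
import sys
n=sys.argv[1]
o=r.observe(); im,d=r.read_camera('wrist'); W=wcloud(d,o)
save(n,cv2.resize(im[0:384,150:370],None,fx=2,fy=1.5) if 0 else cv2.resize(im[100:350,170:350],None,fx=2.4,fy=2.4))
print('t',o['time_s'],'tcp',o['tcp_pos'].round(4),'F',o['contact_force'].round(1),'tq',o['torque'].round(2),'w',o['width'].round(4))
h=W[...,2]
t=np.radians(5.55); p=np.array([np.sin(t),-np.cos(t)]); nn=np.array([-p[1],p[0]]); c=np.array([.6542,.2607])
a=(W[...,:2]-c)@p; b=(W[...,:2]-c)@nn
for l in np.arange(.02,.29,.004):   # top profile
    k=(d>0)&(a>=l)&(a<l+.004)&(abs(b-.003)<.006)&(h<.056)
    if k.sum()>3: print(round(l,3),np.percentile(h[k],90).round(4),end=' | ')
print()
k=(d>0)&(abs(b-.003)<.012)&(h>.040)&(h<.052)
e=np.histogram(a[k],np.arange(.02,.3,.002)); 
k2=(d>0)&(h>.0445)&(h<.052)&(abs(b-.003)<.006); print('cap a range',np.percentile(a[k2&(a>.1)],[0,1,50,99,100]).round(4))
E
python3 gap.py w6
```

```text
Traceback (most recent call last):
  File "gap.py", line 6, in <module>
    print('t',o['time_s'],'tcp',o['tcp_pos'].round(4),'F',o['contact_force'].round(1),'tq',o['torque'].round(2),'w',o['width'].round(4))
                                                                                                                    ^^^^^^^^^^^^^^^^
AttributeError: 'float' object has no attribute 'round'
```

View pics/w6.png

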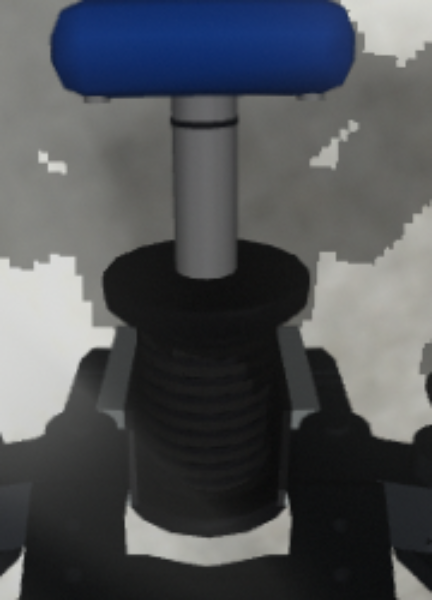

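The rod is moving: the first black ring is out at (205,123), which puts the draw at about 20 mm, and the force agrees. I continue.

{"op": "servo_tool", "data": {"plan": [[-0.05,0,0,0,0,0,2],[-0.15,0,0,0,0,0,2],[-0.3,0,0,0,0,0,2],[-0.45,0,0,0,0,0,2],[-0.6,0,0,0,0,0,2],[-0.75,0,0,0,0,0,2],[-0.9,0,0,0,0,0,2],[-1.05,0,0,0,0,0,2],[-1.2,0,0,0,0,0,2],[-1.35,0,0,0,0,0,2],[-1.5,0,0,0,0,0,2],[-1.65,0,0,0,0,0,2],[-1.8,0,0,0,0,0,2],[-1.95,0,0,0,0,0,2],[-2.1,0,0,0,0,0,2],[-2.25,0,0,0,0,0,2],[-2.4,0,0,0,0,0,2],[-2.5,0,0,0,0,0,2],[-2.55,0,0,0,0,0,2],[-2.55,0,0,0,0,0,2]]}}

```text
time_s: 12.73
tcp_pos: [0.6816, 0.0155, 0.0116]
tool_rot: [0.674, 0.739, 0.002, -0.0]
contact_force: [-0.6, 8.8, -2.2]
width: 0.0259
```

```bash
sed -i "s/o\['width'\].round(4)/round(o['width'],4)/" gap.py; python3 gap.py w7
```

```text
t 12.7333 tcp [0.6816 0.0155 0.0116] F [-0.6  8.8 -2.2] tq [1.45 0.14 0.  ] w 0.0259
0.128 0.0417 | 0.132 0.0417 | 0.136 0.0412 | 0.14 0.0413 | 0.144 0.0469 | 0.148 0.0482 | 0.152 0.0483 | 0.156 0.0467 | 0.16 0.0331 | 0.164 0.0299 | 0.168 0.03 | 0.172 0.0299 | 0.176 0.0298 | 0.18 0.03 | 0.184 0.0299 | 0.188 0.0301 | 0.192 0.0298 | 0.196 0.0299 | 0.2 0.0297 | 0.204 0.03 | 0.208 0.0299 | 0.212 0.03 | 0.216 0.0422 | 0.22 0.0445 | 0.224 0.0437 | 0.228 0.0384 | 0.232 0.0383 | 0.236 0.0383 | 0.24 0.0382 | 0.244 0.0383 | 0.248 0.0382 | 0.252 0.0384 | 0.256 0.0384 | 0.26 0.0384 | 0.264 0.044 | 0.268 0.0444 | 
cap a range [0.1452 0.1455 0.1526 0.2669 0.2685]
```

View pics/w7.png

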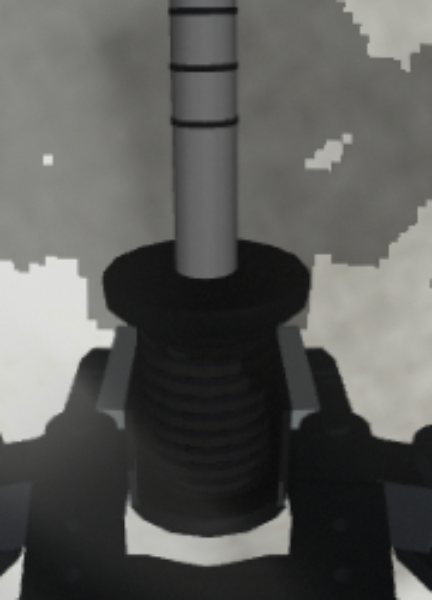

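```bash
cat > prof.py <<'E'
from h import *
import sys
n=sys.argv[1]
o=r.observe(); im,d=r.read_camera('wrist'); W=wcloud(d,o)
print('t',o['time_s'],'tcp',o['tcp_pos'].round(4),'F',o['contact_force'].round(1))
save(n,cv2.resize(im[0:220,200:320],None,fx=2.7,fy=2.7,interpolation=cv2.INTER_CUBIC))
t=np.radians(5.55); p=np.array([np.sin(t),-np.cos(t)]);c=np.array([.6542,.2607]); a=(W[...,:2]-c)@p
cols=slice(252,260)
for v in range(0,225,1 if len(sys.argv)<3 else int(sys.argv[2])):
    print(v,im[v,cols].mean(0).round().astype(int),np.median(a[v,cols]).round(4),np.median(W[v,cols,2]).round(4), end=' ; ' if v%2 else '\n')
E
python3 prof.py w8 | awk 'NR<95'
```

```text
t 12.7833 tcp [0.6816 0.0154 0.0116] F [-1.3  9.9 -2.7]
0 [154 153 141] 0.1294 0.041
1 [27 28 28] 0.1297 0.0407 ; 2 [49 49 47] 0.1302 0.0411
3 [144 143 132] 0.1305 0.0405 ; 4 [155 153 142] 0.1309 0.0406
5 [155 154 143] 0.1315 0.0411 ; 6 [155 154 143] 0.132 0.0414
7 [155 154 143] 0.1322 0.0408 ; 8 [155 154 143] 0.1326 0.0406
9 [155 154 143] 0.1329 0.0403 ; 10 [156 154 144] 0.1335 0.0409
11 [156 154 144] 0.1338 0.0406 ; 12 [156 154 144] 0.1342 0.0405
13 [156 154 144] 0.1349 0.0413 ; 14 [156 154 144] 0.1352 0.041
15 [156 155 144] 0.1355 0.0404 ; 16 [114 117 111] 0.1361 0.041
17 [133 142 135] 0.1361 0.0399 ; 18 [132 142 135] 0.1366 0.0399
19 [132 142 135] 0.1372 0.0407 ; 20 [133 142 135] 0.1375 0.0404
21 [133 142 135] 0.1379 0.0402 ; 22 [133 142 135] 0.1383 0.0403
23 [133 142 135] 0.1389 0.0409 ; 24 [133 142 135] 0.1391 0.0403
25 [133 142 135] 0.1395 0.0402 ; 26 [133 143 135] 0.1398 0.0399
27 [132 142 135] 0.1405 0.0409 ; 28 [133 142 135] 0.1408 0.0404
29 [132 142 135] 0.1413 0.0407 ; 30 [109 111 110] 0.1414 0.0396
31 [104 105 105] 0.142 0.0405 ; 32 [103 103 104] 0.1424 0.0405
33 [103 10
[... 4107 characters left out ...]
 0.0292 ; 164 [106 106 106] 0.1959 0.0294
165 [106 106 106] 0.1963 0.0293 ; 166 [106 106 106] 0.1967 0.0297
167 [105 106 106] 0.1971 0.0295 ; 168 [105 105 106] 0.1977 0.0292
169 [106 106 106] 0.1979 0.0298 ; 170 [106 105 106] 0.1984 0.0296
171 [106 106 106] 0.1989 0.0297 ; 172 [106 105 106] 0.1993 0.0295
173 [106 106 106] 0.1999 0.0289 ; 174 [106 105 105] 0.2002 0.0295
175 [105 106 106] 0.2006 0.0296 ; 176 [106 106 106] 0.2011 0.0297
177 [105 105 105] 0.2015 0.0296 ; 178 [105 105 105] 0.202 0.0294
179 [105 105 105] 0.2024 0.0295 ; 180 [105 105 105] 0.2028 0.0297
181 [105 105 105] 0.2034 0.0294 ; 182 [105 105 105] 0.2038 0.0296
183 [105 106 105] 0.2042 0.0296 ; 184 [105 105 105] 0.2047 0.0295
```

View pics/w8.png

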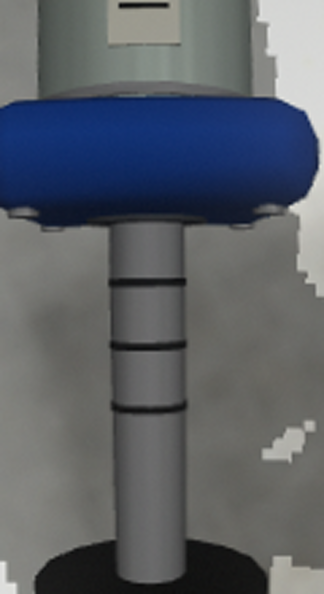

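The rings and mouth give a draw of 44.5 mm: ring 35 is at row 104 and the mouth at row 80. I need 15.5 mm more.

{"op": "servo_tool", "data": {"plan": [[-0.12,0,0,0,0,0,2],[-0.25,0,0,0,0,0,2],[-0.37,0,0,0,0,0,2],[-0.5,0,0,0,0,0,2],[-0.62,0,0,0,0,0,2],[-0.75,0,0,0,0,0,2],[-0.87,0,0,0,0,0,2],[-1.0,0,0,0,0,0,2],[-1.1,0,0,0,0,0,2],[-1.2,0,0,0,0,0,2],[-1.3,0,0,0,0,0,2],[-1.38,0,0,0,0,0,2],[-1.45,0,0,0,0,0,2],[-1.5,0,0,0,0,0,2],[-1.55,0,0,0,0,0,2],[-1.55,0,0,0,0,0,2],[-1.55,0,0,0,0,0,2]]}}

```text
time_s: 14.25
tcp_pos: [0.6825, 0.0024, 0.0114]
tool_rot: [0.674, 0.738, 0.002, -0.002]
contact_force: [-0.1, 11.9, -2.4]
width: 0.0262
```

```bash
python3 prof.py w9 | awk 'NR==1||(NR>10&&NR<78)' | cut -c1-90
```

```text
t 14.25 tcp [0.6825 0.0024 0.0114] F [-0.1 11.9 -2.4]
17 [ 16  46 109] 0.1514 0.0471 ; 18 [ 16  46 109] 0.152 0.0479
19 [ 16  45 107] 0.1523 0.0476 ; 20 [ 16  45 106] 0.1526 0.0473
21 [ 15  44 105] 0.1529 0.0471 ; 22 [ 16  44 104] 0.1533 0.0471
23 [ 16  44 104] 0.1536 0.0468 ; 24 [ 16  44 102] 0.1541 0.047
25 [ 15  42 100] 0.1545 0.0473 ; 26 [15 42 97] 0.1547 0.0467
27 [15 40 95] 0.155 0.0464 ; 28 [15 40 93] 0.1555 0.0468
29 [14 39 91] 0.1557 0.0458 ; 30 [14 38 88] 0.1561 0.0462
31 [14 36 85] 0.1565 0.0461 ; 32 [13 34 80] 0.1569 0.0462
33 [14 33 77] 0.1573 0.0463 ; 34 [14 32 74] 0.1577 0.0464
35 [13 30 70] 0.158 0.046 ; 36 [12 28 65] 0.1582 0.0453
37 [12 26 60] 0.1584 0.0443 ; 38 [12 25 55] 0.1587 0.0442
39 [12 23 50] 0.1591 0.0439 ; 40 [12 22 46] 0.1592 0.0425
41 [12 21 43] 0.1595 0.0422 ; 42 [12 20 40] 0.1599 0.0421
43 [12 20 39] 0.1599 0.0402 ; 44 [12 20 38] 0.1599 0.0382
45 [12 20 38] 0.16 0.0369 ; 46 [12 20 38] 0.1598 0.0339
47 [20 28 43] 0.1598 0.0316 ; 48 [48 50 53] 0.1606 0.0334
49 [39 41 44] 0.1609 0.0328 ; 50 [31 20 22] 0.1608 0.0302
51 [120  19  19] 0.1613 0.0302 ; 52 [125
[... 2446 characters left out ...]
] 0.194 0.0293 ; 130 [103 103 103] 0.1944 0.0292
131 [105 105 105] 0.1949 0.0288 ; 132 [105 105 105] 0.1953 0.0291
133 [106 105 105] 0.1957 0.0294 ; 134 [105 105 106] 0.1961 0.0291
135 [105 105 106] 0.1965 0.0293 ; 136 [105 105 105] 0.1969 0.0293
137 [105 105 105] 0.1974 0.0292 ; 138 [105 105 105] 0.1978 0.029
139 [105 105 105] 0.1982 0.0296 ; 140 [105 105 105] 0.1986 0.0297
141 [105 105 105] 0.199 0.0296 ; 142 [105 105 105] 0.1995 0.0296
143 [105 105 105] 0.1999 0.0294 ; 144 [105 105 105] 0.2004 0.0289
145 [105 104 106] 0.2008 0.0291 ; 146 [105 104 106] 0.2011 0.0297
147 [106 105 106] 0.2016 0.0295 ; 148 [105 105 106] 0.202 0.0297
149 [105 105 105] 0.2025 0.0292 ; 150 [68 67 68] 0.203 0.029
```

View pics/w9.png

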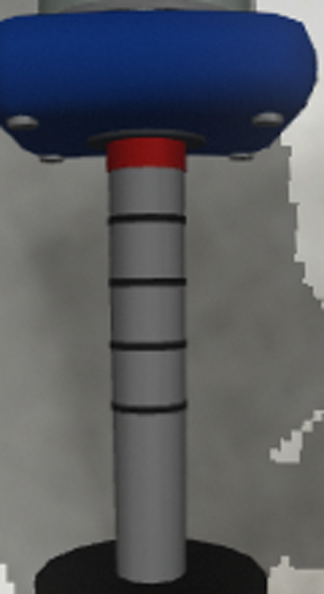

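The band is partly out (crop row 155), with a draw of about 57.7 mm. The arm sags about 2.3 mm under load, so I trim by that plus the missing amount and start holding.

{"op": "servo_tool", "data": {"plan": [[-0.25,0,0,0,0,0,2],[-0.3,0,0,0,0,0,2],[-0.35,0,0,0,0,0,2],[-0.4,0,0,0,0,0,2],[-0.44,0,0,0,0,0,2],[-0.47,0,0,0,0,0,2],[-0.47,0,0,0,0,0,2],[-0.47,0,0,0,0,0,2],[-0.47,0,0,0,0,0,2],[-0.47,0,0,0,0,0,2]]}}

```text
time_s: 15.13
tcp_pos: [0.6825, 0.0003, 0.0112]
tool_rot: [0.675, 0.738, 0.004, -0.004]
contact_force: [-2.0, 12.7, -2.9]
width: 0.0258
```

```bash
python3 prof.py w10 | awk 'NR==1||(NR>21&&NR<44)' | cut -c1-90
```

```text
t 15.1333 tcp [6.825e-01 3.000e-04 1.120e-02] F [-2.  12.7 -2.9]
39 [12 19 38] 0.1602 0.0387 ; 40 [12 19 38] 0.1599 0.0357
41 [13 20 39] 0.16 0.0344 ; 42 [26 30 43] 0.1601 0.0329
43 [47 48 53] 0.1606 0.0329 ; 44 [34 35 38] 0.161 0.0332
45 [32 20 23] 0.161 0.031 ; 46 [99 20 20] 0.1611 0.0291
47 [125  18  18] 0.1616 0.0296 ; 48 [125  19  18] 0.1621 0.0297
49 [126  19  18] 0.1625 0.0295 ; 50 [126  20  19] 0.1628 0.0292
51 [125  19  18] 0.1633 0.0296 ; 52 [126  19  19] 0.1637 0.0294
53 [126  20  18] 0.1642 0.0296 ; 54 [126  20  18] 0.1646 0.0293
55 [126  20  19] 0.1651 0.03 ; 56 [126  21  19] 0.1655 0.0294
57 [126  20  19] 0.1659 0.0296 ; 58 [126  20  18] 0.1663 0.0291
59 [126  20  18] 0.1667 0.0293 ; 60 [126  20  19] 0.1672 0.0293
61 [115  40  39] 0.1676 0.0292 ; 62 [101  90  90] 0.168 0.0291
63 [103 103 104] 0.1684 0.0288 ; 64 [103 103 104] 0.1688 0.0292
65 [104 104 104] 0.1693 0.0292 ; 66 [103 103 104] 0.1696 0.0287
67 [104 104 104] 0.1701 0.029 ; 68 [104 104 104] 0.1705 0.029
69 [104 104 104] 0.1709 0.0281 ; 70 [104 104 104] 0.1714 0.0293
71 [104 104 104] 0.1718 0.0293 ; 72 [104 104 104] 0.1722 0.0288
73 [104 104 104] 0.1727 0.0291 ; 74 [104 104 104] 0.173 0.0285
75 [105 104 105] 0.1735 0.0289 ; 76 [104 104 104] 0.1739 0.0287
77 [104 104 104] 0.1744 0.0293 ; 78 [104 104 104] 0.1747 0.0286
79 [41 41 42] 0.1752 0.0293 ; 80 [24 23 24] 0.1757 0.0298
81 [34 35 35] 0.1761 0.0296 ; 82 [80 80 80] 0.1765 0.0292
```

The draw is now 59.7 to 60.0 mm. I hold that target, with the sag compensated.

{"op": "servo_tool", "data": {"plan": [[-0.24,0,0,0,0,0,2],[-0.24,0,0,0,0,0,2],[-0.24,0,0,0,0,0,2],[-0.24,0,0,0,0,0,2],[-0.24,0,0,0,0,0,2],[-0.24,0,0,0,0,0,2],[-0.24,0,0,0,0,0,2],[-0.24,0,0,0,0,0,2],[-0.24,0,0,0,0,0,2],[-0.24,0,0,0,0,0,2],[-0.24,0,0,0,0,0,2],[-0.24,0,0,0,0,0,2],[-0.24,0,0,0,0,0,2],[-0.24,0,0,0,0,0,2],[-0.24,0,0,0,0,0,2],[-0.24,0,0,0,0,0,2],[-0.24,0,0,0,0,0,2],[-0.24,0,0,0,0,0,2],[-0.24,0,0,0,0,0,2],[-0.24,0,0,0,0,0,2]]}}

```text
time_s: 16.85
tcp_pos: [0.6823, 0.0004, 0.0111]
tool_rot: [0.675, 0.738, 0.005, -0.005]
contact_force: [-0.5, 12.0, -2.8]
width: 0.0261
```

```bash
python3 prof.py w11 | awk 'NR==1||(NR>21&&NR<44)' | cut -c1-90|grep -v '103 10\|104 10'; python3 - <<'E'
from h import *
im,d=r.read_camera('top'); save('t2',cv2.resize(im[100:340,110:430],None,fx=2.5,fy=2.5))
for _ in range(24): r.read_camera('top')   # holds the last target (0.05 s each)
print(r.observe()['time_s'], r.observe()['tcp_pos'],r.observe()['contact_force'])
E
python3 prof.py w12 | awk 'NR==1||(NR>21&&NR<44)' | cut -c1-90|grep -v '103 10\|104 10'
```

```text
t 16.85 tcp [6.823e-01 4.000e-04 1.110e-02] F [-0.5 12.  -2.8]
39 [12 18 38] 0.1601 0.0388 ; 40 [12 18 38] 0.1598 0.0355
41 [13 20 38] 0.1599 0.0344 ; 42 [20 26 41] 0.1601 0.0331
43 [42 45 50] 0.1603 0.0321 ; 44 [42 43 46] 0.1608 0.0323
45 [24 19 23] 0.161 0.0313 ; 46 [92 20 21] 0.1611 0.0297
47 [126  20  18] 0.1615 0.0294 ; 48 [126  19  18] 0.1619 0.0294
49 [126  19  18] 0.1623 0.029 ; 50 [126  19  18] 0.1628 0.0298
51 [126  20  18] 0.1632 0.0295 ; 52 [126  20  18] 0.1636 0.029
53 [126  20  18] 0.1641 0.0296 ; 54 [126  19  18] 0.1645 0.0295
55 [126  20  18] 0.1649 0.0292 ; 56 [126  20  18] 0.1654 0.0293
57 [126  20  18] 0.1658 0.0292 ; 58 [126  20  18] 0.1663 0.0296
59 [126  20  18] 0.1666 0.0288 ; 60 [126  20  18] 0.1672 0.0299
61 [114  37  36] 0.1676 0.0296 ; 62 [100  88  88] 0.1679 0.0292
79 [46 46 47] 0.1752 0.0294 ; 80 [25 24 25] 0.1756 0.0293
81 [35 34 35] 0.176 0.0292 ; 82 [80 80 80] 0.1765 0.0301
18.15 [6.82372092e-01 3.33847734e-04 1.11209439e-02] [-1.14559524 10.83987174 -2.69804062]
t 18.15 tcp [6.824e-01 3.000e-04 1.110e-02] F [-1.1 10.8 -2.7]
39 [12 19 38] 0.1601 0.0385 ; 40 [12 19 38] 0.1599 0.036
41 [12 18 38] 0.1601 0.0348 ; 42 [19 25 41] 0.1601 0.0332
43 [42 44 50] 0.1604 0.0324 ; 44 [42 43 46] 0.1608 0.0321
45 [23 20 23] 0.1611 0.0316 ; 46 [91 20 20] 0.1611 0.0294
47 [126  19  18] 0.1615 0.0293 ; 48 [125  19  18] 0.162 0.0296
49 [126  20  18] 0.1624 0.0293 ; 50 [126  20  18] 0.1628 0.0294
51 [125  19  18] 0.1633 0.0295 ; 52 [126  19  18] 0.1637 0.0294
53 [125  19  18] 0.164 0.029 ; 54 [126  20  18] 0.1645 0.0291
55 [126  20  19] 0.1649 0.0291 ; 56 [126  21  19] 0.1654 0.0295
57 [126  21  19] 0.1658 0.0291 ; 58 [126  20  18] 0.1662 0.0291
59 [126  20  18] 0.1667 0.0293 ; 60 [126  20  19] 0.1671 0.0294
61 [114  37  36] 0.1676 0.0295 ; 62 [100  88  88] 0.1679 0.0292
79 [46 46 47] 0.1752 0.0299 ; 80 [24 24 25] 0.1756 0.0295
81 [35 35 35] 0.1761 0.0294 ; 82 [80 79 80] 0.1765 0.0293
```

View pics/t2.png

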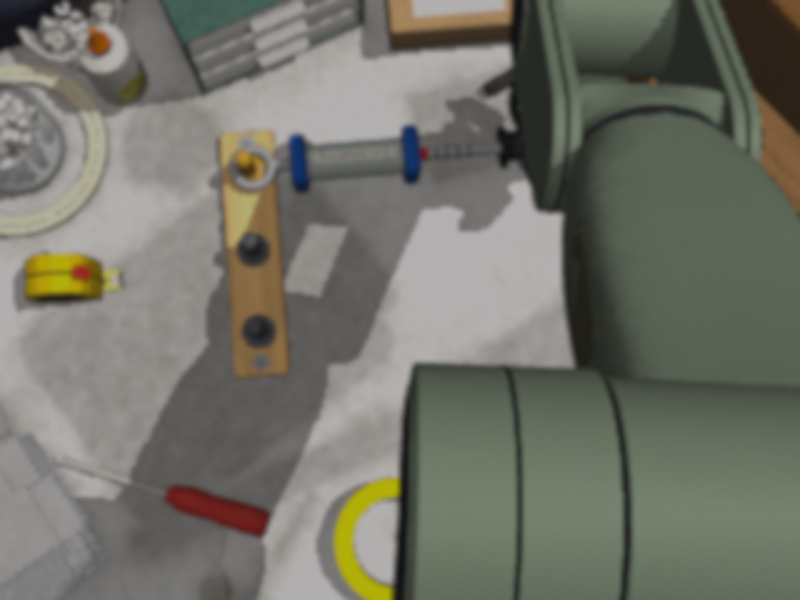

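The eye is on the brass peg at (248,160), the gauge is square to the rail, the red band shows at the mouth (424,153), and the visible tools are where they were. I hand it in.

```bash
python3 -c "
from cell import r
print(r.job_done())"
```

```text
the job is handed in; nothing more can be done
None
```

The proof-pull is done and handed in at about 18 s, with the arm still holding the pull. I put the gauge's eye over the brass peg (the far one of the three), laid the gauge flat and square to the rail, then took the black grip and drew the rod slowly along the rail's -y.

- **Draw:** the last wrist readings put the barrel's end about 7 mm into the 14 mm red band, a draw of about 60 mm. The readings stayed the same for about 3 s before hand-in, with no overpull or snap-back.
- **Force:** the wrist read about 11–12.7 N during the hold, against the expected 12 N. The readings are noisy by about 1 N.
- **Scene:** in the last top picture the eye is on the brass peg, and the dark pegs and visible tools are where they started. The arm hid part of the marker pen and part of the yellow ring, so I only checked what showed of those by eye.

No check failed. Under load the arm stopped about 2 mm short of its commanded position, so I trimmed the draw from the picture. The wrist and top cameras disagreed by 1–2 mm sideways, and the last pictures suggest the pull line is within about half a degree of square.

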